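# Clip the pastry carton shut

## Robot

A 6-joint arm with a two-finger parallel gripper is mounted at the origin on the work surface. World frame = base frame: x ahead of the robot, y to its left, z up, the work surface at z = 0. Lengths are in m, angles in rad, forces in N, time in s.
With the tool pointing down it reaches from about 0.3 to 0.775 m from the base axis. Payload 14.6 kg.
Tool frame: the origin (TCP) lies on the centre line of the jaws, within the pads' length; the fingertips stand 19 mm ahead of it and the grasp point (between the pads) is the TCP; y points along the fingers, x is the direction in which the jaws open and shut, and the axes are right-handed (so a half turn about y gives the same grasp; the last joint's range is limited). The gripper opens to 94 mm and grips with 3 to 60 N. Pads are 16 mm wide; open, the fingers measure 119 mm over their backs; the gripper's body (75 mm by 177 mm) begins 78 mm behind the grasp point.
Start: joints at [-1.232, 0.3, 1.521, -0, 1.321, -0.067], TCP at [0.217, -0.505, 0.224] pointing down, gripper open.
Joint ranges: [-3.03, 3.03], [-0.79, 2.21], [0.23, 2.52], [-1.04, 4.18], [0, 3.07], [-2.55, 2.55]. Speed limits (rad/s): [2.22, 2.22, 2.57, 3.14, 3.14, 3.14].

## Interface

Orientations are given as [roll, pitch, yaw] about the fixed x, y, z axes, in that order (R = Rz(yaw) Ry(pitch) Rx(roll)).
In Python, from station import ctrl, optics gives the robot as it stands.
- The arm moves only by the tool jog_arm, never from a script. Its argument "targets" is a list of rows, each a list of 3 entries, a list of its own where there are three numbers: the finger opening in cm, from 0 to 9.4, then the shift along the tool's x, y, z in cm, then the turn about the tool's y in rad. A call has 1 to 10 rows; each row is the pose to reach, as a shift and turn from the pose commanded when the call began, along the tool's axes at that moment; what a row does not reach only later rows make up. A row lasts 1/10 s, in which the tool goes at most 50 mm and 8.59 degrees, less where a joint would pass 70% of its speed; a pose out of reach is approached as far as the arm can. A call with a gripper value outside its range is refused whole. The fingers move at their own pace and stop on an object; "grip_force" is the grip in N (left out, the last holds). Time passes only in rows, so rows that repeat a pose let the fingers close. It gives the time, the measured TCP pose, the force and the opening at its end, in the units of the state.
- ctrl.get_obs(): the state, without advancing time (a new reading comes with each control period).
- optics.camera(name): name is "scene" or "top" or "wrist"; returns a dict with "img" (384x512x3 uint8, red, green, blue), "range_z" (384x512 float32, m along the optical axis (not along the pixel's ray), 0 where there is no reading), "camera_matrix" (3x3 intrinsics, pixels), "k1" (the pictures are not rectified: a ray, as slopes to the right and down, at radius r is drawn at 1 + k1 r^2 times it, then the intrinsics apply), "world_to_cam" (4x4, takes a point from world to camera coordinates); the wrist camera has in their place "mount" (4x4, takes a point from camera to tool coordinates, whose origin is the TCP and whose axes are the tool frame's). Camera axes: x right, y up, looking along -z (the intrinsics and any distortion apply to the point x, -y, -z); pixel columns grow to the right and rows downward; lengths in m; the calibration is good to about 2 mm. A picture is of the moment at which its call begins: read the wrist's pose just before it.
- ctrl.hand_in(): hands the job in, once; it reports no verdict.
The state is a dict: "time_s": time; "qpos": joint angles; "joint_vel": joint speeds; "tau": joint torques, N m; "ee_pos": TCP position; "eef_rot": TCP orientation; "force": force on the tool from outside, world axes, zero at the start; "moment": the same for the moment, N m; "grip_width": finger opening in m.
Only numpy, scipy, OpenCV 4.12 (cv2) and the standard library are available. Lean on these libraries where they do the work, as an engineer would, in place of code of your own. Each camera call takes 0.05 s, during which the arm holds its last target. There are 200 camera calls.

## Task

Close the filled pastry carton with the broad spring clip: squeeze the clip's handles to take it off its parking strip, lower the open jaws over the middle of the carton's upright top flange, well down, and let the clip close on it squarely and upright. Leave the carton standing where it is, and leave the small clip on its own strip.

Things in the scene. Friction and masses are not known exactly. Their poses are not given: they have to be found in the camera images.
- broad_clip: Broad steel spring clip, 60 mm wide (y), 70 high, parked jaws down on an upright wooden strip. This is its +x half; origin midway between the jaw tips, z up to the handles, x the way jaws open and handles squeeze. Flat handles, 30 to 70 mm above the origin, lean out 0.33 rad: 41 mm over the ends. Pivot pin (radius 5) along y, 28 up; its underside, 23 up, sits on the strip's top edge. 60 g.
- broad_clip_jaw: Its -x half, hinged at the pivot; origin on the pivot axis. Squeezing the handles near their tops (about 6 N a side) opens the jaws to a firm stop: handles parallel, 14 mm over both, jaw tips 22 mm apart inside, 28 outside, each half leaning 0.33 rad. Let go, it shuts itself with 4 N. Parking strip: 5 mm thick, 70 long, standing 30 above a fixed base 60 x 80 x 12 of the same yaw.
- carton: Filled cardboard gable-top carton, 100 (x) by 160 mm (y), loose on the table, 0.7 kg. Origin at the centre of its underside, z up. Walls to 60 mm, then two panels slope up to the middle, where an upright double flange, 5 mm thick and 160 long (along y, at x = 0), stands clear from 87 mm up to its top edge at 120 mm.
- small_clip: The small steel clip, to be left alone: same shape and height as the broad one but only 26 mm wide along its y, jaws down on its own strip, an identical base. Same origin and axes.

How it is judged:
At the end, for the whole second after the job is handed in: Broad clip at rest, jaws pressing on the carton flange (over 1 N), 10 mm or more below its top edge, within 20 mm of its mid-length and 10 mm of its plane, square and upright within 0.2 rad. Carton upright within 0.1 rad and moved under 30 mm; small clip moved under 20 mm (x of broad_clip in the frame of carton between -0.01 and 0.01 m and y of broad_clip in the frame of carton between -0.02 and 0.02 m and z of broad_clip in the frame of carton below 0.11 m and angle between the x axis of broad_clip and the x axis of carton, either way round below 0.2 rad and angle between the z axis of broad_clip and the z axis of carton, either way round below 0.2 rad and contact force between broad_clip_jaw and carton above 1 N and linear speed of broad_clip below 0.02 m/s and angle between carton's own z axis and vertical below 0.1 rad and distance of carton from where it was at the start of the episode below 0.03 m and distance of small_clip from where it was at the start of the episode below 0.02 m); the robot touches nothing.
It fails at once if the small clip is taken or knocked off its strip (moved over 30 mm) (distance of small_clip from where it was at the start of the episode above 0.03 m).
It fails at once if the carton is tipped over 0.35 rad (angle between carton's own z axis and vertical above 0.35 rad).
It also fails if it takes over 43 s, if anything falls off the work surface, if the arm or the gripper's body presses on something with over 40 N, if the wrist force passes 120 N, or if a joint passes its speed limit or range.

## Working session

There is one attempt and no reset: what is moved stays moved. The work goes in short steps, Python scripts to look and compute and a tool call to move; the robot and the scene stay as the last step left them, time stands still between calls to the robot, and variables do not carry over. Pictures are saved under pics/ and viewed, about 8 in all and at most 12, crops included, and the job is handed in when it is done.

Besides the shell and the picture viewer there is one more tool, called after "Call:" as name(argument=value, ...), one argument or row to a line, values as JSON. jog_arm: Moves the arm, as the interface text tells. Its arguments: {"type":"object","properties":{"targets":{"type":"array","items":{"type":"array"}},"grip_force":{"type":"number"}},"required":["targets"]}

```bash
mkdir -p pics; cat > h.py <<'E'
import numpy as np, cv2
from scipy.spatial.transform import Rotation as R
from station import ctrl, optics
def tool():
    s=ctrl.get_obs(); T=np.eye(4); T[:3,:3]=R.from_euler('xyz',s['eef_rot']).as_matrix(); T[:3,3]=s['ee_pos']; return T,s
def shot(name):
    T,s=tool(); c=optics.camera(name)
    C=T@c['mount'] if name=='wrist' else np.linalg.inv(c['world_to_cam'])
    K=c['camera_matrix']; v,u=np.mgrid[:384,:512]
    p=cv2.undistortPoints(np.stack([u,v],-1).reshape(-1,1,2).astype(np.float64),K,np.array([c['k1'],0,0,0.])).reshape(384,512,2)
    z=c['range_z']; P=np.stack([p[...,0]*z,-p[...,1]*z,-z],-1)@C[:3,:3].T+C[:3,3]
    P[z==0]=np.nan
    return c['img'],P,C
def save(n,img): cv2.imwrite('pics/'+n,img[...,::-1])
E
python3 - <<'E'
from h import *
T,s=tool(); print(s); print(T.round(3))
a,P,_=shot('top'); b,P2,C=shot('scene'); np.savez('s0.npz',a=a,P=P,b=b,P2=P2)
save('top0.png',a); save('scene0.png',b); print(C.round(3))
E
```

```text
{'time_s': 0.0, 'qpos': array([-1.23159208e+00,  3.00432006e-01,  1.52158177e+00, -2.17781671e-05,
        1.32070030e+00, -6.66127577e-02]), 'joint_vel': array([ 0.00025568,  0.00050171,  0.00012447,  0.00067783, -0.00060667,
        0.00043324]), 'tau': array([-9.12296559e-05, -5.31805158e+01, -3.52738166e+01,  7.08310073e-02,
        2.43772828e-02, -9.96318317e-05]), 'ee_pos': array([ 0.21702851, -0.50510641,  0.22390747]), 'eef_rot': array([-1.57074273e+00,  1.12033785e-03, -1.16497389e+00]), 'force': array([ 0.73421856, -0.63973682, -0.52068709]), 'moment': array([ 0.01306183, -0.00901955,  0.01013856]), 'grip_width': 0.09414021510152996}
[[ 0.395 -0.     0.919  0.217]
 [-0.919  0.001  0.395 -0.505]
 [-0.001 -1.     0.     0.224]
 [ 0.     0.     0.     1.   ]]
[[ 0.453 -0.601  0.659  1.327]
 [ 0.892  0.32  -0.321 -0.397]
 [-0.018  0.732  0.681  0.854]
 [ 0.     0.     0.     1.   ]]
```

View pics/top0.png

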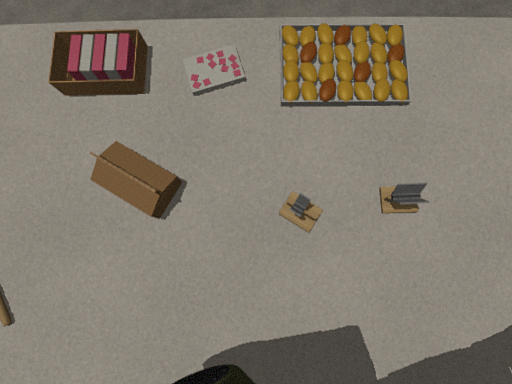

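View pics/scene0.png

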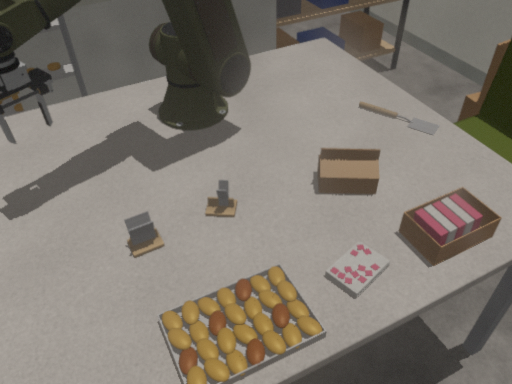

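Top view: carton at about (136,180) with its flange running (92,153) to (180,182), small clip at (301,207), and broad clip at (405,193) with its base at (399,200). The scene view agrees: broad clip (143,233), small clip (223,198), carton (348,172).

```bash
python3 - <<'E'
from h import *
d=np.load('s0.npz')
def obj(nm,P,a,box):
    u0,v0,u1,v1=box; Q=P[v0:v1,u0:u1].reshape(-1,3); q=a[v0:v1,u0:u1].reshape(-1,3).astype(float)
    m=np.isfinite(Q[:,0])&(Q[:,2]>0.006); Q=Q[m];q=q[m]
    print(nm,'n',len(Q),'min',Q.min(0).round(3),'max',Q.max(0).round(3))
    def rect(S,l):
        if len(S)>5:
            c,(w,h),an=cv2.minAreaRect((S[:,:2]*1000).astype(np.float32)); b=cv2.boxPoints((c,(w,h),an)); e=[b[1]-b[0],b[2]-b[1]]; e=max(e,key=np.linalg.norm)
            print('  ',l,len(S),'c',np.round(c),'size',np.round([w,h]),'long-axis deg',round(np.degrees(np.arctan2(e[1],e[0]))%180,1),'zmean',S[:,2].mean().round(3))
    for lo,hi in [(0.006,0.02),(0.06,.075),(.075,.1),(.095,.13)]:
        rect(Q[(Q[:,2]>lo)&(Q[:,2]<hi)],f'z{lo}-{hi}')
    sat=q.max(1)-q.min(1); rect(Q[(sat<25)&(Q[:,2]>.02)],'grey')
for nm,t,s in [('broad',(372,172,436,222),(115,205,172,262)),('small',(272,182,330,238),(198,172,246,222)),('carton',(80,130,195,228),(305,138,392,203))]:
    obj(nm+' top',d['P'],d['a'],t); obj(nm+' scene',d['P2'],d['b'],s)
E
```

```text
broad top n 1139 min [ 0.502 -0.371  0.006] max [ 0.561 -0.29   0.091]
   z0.006-0.02 516 c [ 532. -330.] size [59. 82.] long-axis deg 90.3 zmean 0.012
   z0.06-0.075 149 c [ 533. -332.] size [31. 59.] long-axis deg 93.5 zmean 0.068
   z0.075-0.1 211 c [ 532. -332.] size [40. 60.] long-axis deg 92.5 zmean 0.085
   grey 597 c [ 532. -330.] size [40. 66.] long-axis deg 92.5 zmean 0.067
broad scene n 1143 min [ 0.423 -0.373  0.006] max [ 0.586 -0.281  0.093]
   z0.006-0.02 406 c [ 505. -329.] size [ 87. 159.] long-axis deg 173.7 zmean 0.013
   z0.06-0.075 183 c [ 533. -334.] size [34. 61.] long-axis deg 94.0 zmean 0.069
   z0.075-0.1 277 c [ 532. -334.] size [48. 60.] long-axis deg 91.2 zmean 0.084
   grey 722 c [ 533. -332.] size [47. 70.] long-axis deg 90.1 zmean 0.063
small top n 1010 min [ 0.461 -0.159  0.006] max [ 0.55  -0.063  0.091]
   z0.006-0.02 674 c [ 506. -111.] size [80. 60.] long-axis deg 57.6 zmean 0.012
   z0.06-0.075 62 c [ 511. -104.] size [25. 28.] long-axis deg 148.4 zmean 0.068
   z0.075-0.1 100 c [ 511. -104.] size [26. 42.] long-axis deg 148.3 zmean 0.085
   grey
[... 683 characters left out ...]
   z0.075-0.1 1395 c [572. 252.] size [160.  51.] long-axis deg 60.3 zmean 0.081
   z0.095-0.13 188 c [572. 252.] size [161.   6.] long-axis deg 60.3 zmean 0.118
   grey 127 c [572. 251.] size [162. 100.] long-axis deg 60.6 zmean 0.046
carton scene n 2649 min [0.493 0.155 0.006] max [0.659 0.321 0.124]
   z0.006-0.02 218 c [594. 212.] size [187.  82.] long-axis deg 28.9 zmean 0.013
   z0.06-0.075 618 c [582. 245.] size [161.  92.] long-axis deg 58.7 zmean 0.068
   z0.075-0.1 701 c [584. 241.] size [163.  46.] long-axis deg 53.4 zmean 0.085
   z0.095-0.13 503 c [575. 249.] size [162.  13.] long-axis deg 60.1 zmean 0.109
   grey 213 c [578. 247.] size [162.  97.] long-axis deg 59.8 zmean 0.065
```

Call:
jog_arm(
  targets=[
    [6.5,[-0.35,0,3.58],-0.12],
    [6.5,[-0.7,0,7.16],-0.24],
    [6.5,[-1.05,0,10.7],-0.36],
    [6.5,[-1.4,0,14.3],-0.48],
    [6.5,[-1.75,0,17.9],-0.6],
    [6.5,[-2.1,0,21.5],-0.72],
    [6.5,[-2.45,0,25.1],-0.84],
    [6.5,[-2.8,0,28.6],-0.96],
    [6.5,[-3.15,0,32.2],-1.08],
    [6.5,[-3.5,0,35.8],-1.19],
  ],
)

```text
time_s: 1.1
ee_pos: [0.5333, -0.3309, 0.2241]
eef_rot: [-1.57, 0.001, 0.03]
force: [-0.1, -0.6, 0.5]
grip_width: 0.065
```

Call:
jog_arm(
  targets=[
    [6.5,[0,0,0],0],
    [6.5,[0,0,0],0],
    [6.5,[0,0,0],0],
    [6.5,[0,0,0],0],
  ],
)

```text
time_s: 1.5
ee_pos: [0.5314, -0.3325, 0.2245]
eef_rot: [-1.571, 0.0, 0.023]
force: [-0.0, 0.7, 0.4]
grip_width: 0.0649
```

```bash
cat > m.py <<'E'
from h import *
import sys
T,s=tool(); print(s['time_s'],s['ee_pos'].round(4),s['eef_rot'].round(4),s['grip_width'])
a,P,C=shot('wrist'); save(sys.argv[1],a)
q=a.astype(float); sat=q.max(2)-q.min(2)
def rect(m,l):
    S=P[m]
    if len(S)<6: print(l,len(S)); return
    c,sz,an=cv2.minAreaRect((S[:,:2]*1000).astype(np.float32)); b=cv2.boxPoints((c,sz,an)); e=max([b[1]-b[0],b[2]-b[1]],key=np.linalg.norm)
    print(l,len(S),'c',np.round(c,1),'size',np.round(sz,1),'deg',round(np.degrees(np.arctan2(e[1],e[0]))%180,1),'zmed',np.median(S[:,2]).round(4),'zmax',S[:,2].max().round(4))
x0,x1,y0,y1=map(float,sys.argv[2:6])
reg=(P[...,0]>x0)&(P[...,0]<x1)&(P[...,1]>y0)&(P[...,1]<y1)
for lo,hi in zip(sys.argv[6::2],sys.argv[7::2]): rect(reg&(P[...,2]>float(lo))&(P[...,2]<float(hi)),lo+'-'+hi)
E
python3 m.py w1.png .48 .59 -.40 -.26 .008 .016 .06 .12 .085 .12
```

```text
1.5 [ 0.5314 -0.3325  0.2245] [-1.5708e+00  1.0000e-04  2.3100e-02] 0.06493773454929838
.008-.016 739 c [ 533.5 -332.2] size [60.  79.8] deg 92.1 zmed 0.0125 zmax 0.016
.06-.12 1193 c [ 533.3 -333.9] size [41.5 60.2] deg 92.3 zmed 0.0796 zmax 0.0916
.085-.12 414 c [ 533.3 -333.9] size [41.5 59.9] deg 92.1 zmed 0.0889 zmax 0.0916
```

View pics/w1.png

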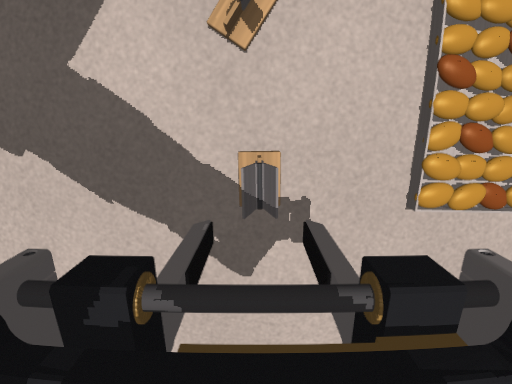

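The wrist view shows the broad clip centred ahead of the fingers at about (260,190), on its base at (259,175). The small clip is at (245,20), out of the way.

Call:
jog_arm(
  targets=[
    [6.5,[0.2,3,-0.15],-0.015],
    [6.5,[0.2,6,-0.15],-0.015],
    [6.5,[0.2,9,-0.15],-0.015],
    [6.5,[0.2,11,-0.15],-0.015],
    [6.5,[0.2,12.5,-0.15],-0.015],
    [6.5,[0.2,13.5,-0.15],-0.015],
    [6.5,[0.2,14.4,-0.15],-0.015],
    [6.5,[0.2,14.4,-0.15],-0.015],
    [6.5,[0.2,14.4,-0.15],-0.015],
  ],
  grip_force=30,
)

```text
time_s: 2.45
ee_pos: [0.5345, -0.3335, 0.0811]
eef_rot: [-1.571, -0.001, 0.04]
force: [-0.3, 0.7, -0.8]
grip_width: 0.0652
```

Call:
jog_arm(
  targets=[
    [4.5,[0,0,0],0],
    [3.5,[0,0,0],0],
    [2.5,[0,0,0],0],
    [1.5,[0,0,0],0],
    [1.0,[0,0,0],0],
    [1.0,[0,0,0],0],
    [1.0,[0,0,0],0],
    [1.0,[0,0,0],0],
    [1.0,[0,0,0],0],
    [1.0,[0,0,0],0],
  ],
  grip_force=30,
)

```text
time_s: 3.45
ee_pos: [0.5345, -0.3338, 0.0818]
eef_rot: [-1.572, -0.001, 0.04]
force: [-3.2, -0.5, 10.3]
grip_width: 0.0124
```

Call:
jog_arm(
  targets=[
    [1.0,[0,-0.5,0],0],
    [1.0,[0,-1.5,0],0],
    [1.0,[0,-3,0],0],
    [1.0,[0,-5,0],0],
    [1.0,[0,-7.5,0],0],
    [1.0,[0,-10,0],0],
    [1.0,[0,-12,0],0],
    [1.0,[0,-13,0],0],
    [1.0,[0,-13,0],0],
    [1.0,[0,-13,0],0],
  ],
)

```text
time_s: 4.45
ee_pos: [0.534, -0.3331, 0.2098]
eef_rot: [-1.57, 0.001, 0.04]
force: [1.1, -0.4, -1.6]
grip_width: 0.0125
```

```bash
python3 - <<'E'
from h import *
T,s=tool(); print(s['time_s'],s['ee_pos'].round(4),s['eef_rot'].round(4),s['grip_width'],s['force'].round(2))
a,P,C=shot('wrist'); b,P2,_=shot('scene')
for Q,l in ((P,'wrist'),(P2,'scene')):
    L=(Q-T[:3,3])@T[:3,:3]
    m=(abs(L[...,0])<.03)&(abs(L[...,2])<.05)&(L[...,1]>.022)&(L[...,1]<.075)
    if m.any():
        v,u=np.nonzero(m); print(l,m.sum(),(u.min(),u.max(),v.min(),v.max()),'tool min',L[m].min(0).round(4),'max',L[m].max(0).round(4))
w=cv2.resize(a[150:330,150:370],None,fx=1.8,fy=1.8)
v,u=np.nonzero(m); sc=cv2.resize(b[max(v.min()-45,0):v.max()+45,max(u.min()-45,0):u.max()+45],(380,324))
save('hold.png',np.hstack([w,sc]))
E
```

```text
4.45 [ 0.534  -0.3331  0.2098] [-1.5702e+00  7.0000e-04  4.0000e-02] 0.012486807714357407 [ 1.09 -0.41 -1.61]
wrist 1332 (np.int64(241), np.int64(274), np.int64(180), np.int64(261)) tool min [-0.0144  0.0223 -0.0306] max [0.0144 0.0606 0.03  ]
scene 398 (np.int64(116), np.int64(147), np.int64(188), np.int64(209)) tool min [-0.0104  0.022  -0.0307] max [0.0155 0.0616 0.0303]
```

View pics/hold.png

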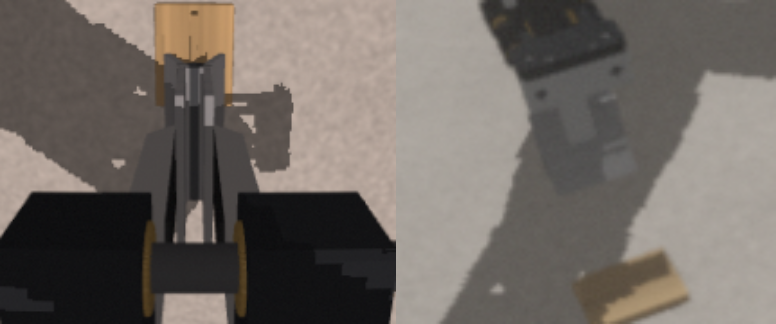

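The clip came off the strip: it hangs centred between the fingers with its jaws open (±14 mm, tips 61 mm below the TCP). The empty base shows at (195,50) in the left crop and (630,290) in the right.

Call:
jog_arm(
  targets=[
    [1.0,[0.2,-0.5,1.5],0],
    [1.0,[0.5,-1,4.5],0],
    [1.0,[0.9,-1.5,8.5],0],
    [1.0,[1.3,-2,12.5],0],
    [1.0,[1.7,-2.5,16.5],0],
    [1.0,[2.1,-3,20.5],0],
    [1.0,[2.5,-3,24.5],0],
    [1.0,[2.9,-3,28],0],
  ],
)

```text
time_s: 5.35
ee_pos: [0.5515, -0.0495, 0.2407]
eef_rot: [-1.571, -0.0, 0.041]
force: [0.2, -0.6, -0.9]
grip_width: 0.0125
```

Call:
jog_arm(
  targets=[
    [1.0,[0.4,0,4],0.06],
    [1.0,[0.8,0,8],0.12],
    [1.0,[1.2,0,12],0.2],
    [1.0,[1.6,0,16],0.28],
    [1.0,[2.1,0,20],0.36],
    [1.0,[2.5,0,24],0.44],
    [1.0,[2.9,0,27.5],0.5],
    [1.0,[3.2,0,30.3],0.56],
    [1.0,[3.2,0,30.3],0.56],
    [1.0,[3.2,0,30.3],0.56],
  ],
)

```text
time_s: 6.35
ee_pos: [0.5712, 0.2523, 0.2401]
eef_rot: [-1.572, 0.0, -0.518]
force: [0.2, -0.9, -0.0]
grip_width: 0.0127
```

Call:
jog_arm(
  targets=[
    [1.0,[0,0,0],0],
    [1.0,[0,0,0],0],
    [1.0,[0,0,0],0],
  ],
)

```text
time_s: 6.65
ee_pos: [0.572, 0.251, 0.2407]
eef_rot: [-1.571, -0.0, -0.521]
force: [-0.1, 0.4, 0.1]
grip_width: 0.0126
```

```bash
python3 - <<'E'
from h import *
T,s=tool(); print(s['time_s'],s['ee_pos'].round(4),s['eef_rot'].round(4),s['grip_width'],s['force'].round(2))
a,P,C=shot('wrist'); b,P2,_=shot('top'); save('w3.png',a)
for Q,l in ((P,'wrist'),(P2,'top')):
    L=(Q-T[:3,3])@T[:3,:3]
    m=(Q[...,2]>.10)&(Q[...,2]<.13)&(np.hypot(Q[...,0]-.572,Q[...,1]-.252)<.11)&((L[...,1]>.075))
    S=Q[m]
    if len(S)>20:
        c,sz,an=cv2.minAreaRect((S[:,:2]*1000).astype(np.float32)); bx=cv2.boxPoints((c,sz,an)); e=max([bx[1]-bx[0],bx[2]-bx[1]],key=np.linalg.norm)
        c3=(np.r_[np.array(c)/1000,.12]-T[:3,3])@T[:3,:3]; d=np.array([e[0]/1,e[1],0])@T[:3,:3]
        print(l,len(S),'c',np.round(c,1),np.round(sz,1),'tool c',c3.round(4),'deg',round(np.degrees(np.arctan2(e[1],e[0]))%180,1),'z98',np.percentile(S[:,2],98).round(4))
    m=(abs(L[...,0])<.03)&(abs(L[...,2])<.05)&(L[...,1]>.022)&(L[...,1]<.07)
    if m.any():
        print(' clip',m.sum(),L[m].min(0).round(4),L[m].max(0).round(4))
        for z0 in np.arange(-.03,.03,.01):
            k=m&(L[...,2]>z0)&(L[...,2]<z0+.01)
            if k.any(): print('   z',z0.round(2),k.sum(),L[k].min(0).round(4),L[k].max(0).round(4))
E
```

```text
6.65 [0.572  0.251  0.2407] [-1.5706e+00 -2.0000e-04 -5.2070e-01] 0.012578095237743125 [-0.11  0.4   0.06]
wrist 305 c [597.5 290.5] [67.9  4.7] tool c [0.0024 0.1207 0.0469] deg 59.2 z98 0.122
 clip 1330 [-0.014   0.0223 -0.0302] [0.0148 0.0598 0.0302]
   z -0.03 109 [-0.003   0.0223 -0.03  ] [ 0.004   0.0313 -0.0201]
   z -0.02 121 [-0.003   0.0223 -0.02  ] [ 0.004   0.0312 -0.01  ]
   z -0.01 156 [-0.014  0.025 -0.01 ] [ 0.014   0.0598 -0.0001]
   z 0.0 259 [-0.0138  0.0275  0.    ] [0.0148 0.0594 0.01  ]
   z 0.01 268 [-0.0136  0.0277  0.01  ] [0.0147 0.0592 0.02  ]
   z 0.02 398 [-0.0135  0.0228  0.02  ] [0.0145 0.0588 0.03  ]
top 108 c [554.2 220.7] [88.5  5.8] tool c [-0.0004  0.1207 -0.0352] deg 60.8 z98 0.1217
 clip 339 [-0.0163  0.0229 -0.0317] [0.0125 0.0611 0.0307]
   z -0.03 74 [-0.0161  0.0269 -0.0299] [ 0.0117  0.0606 -0.0201]
   z -0.02 68 [-0.0161  0.0258 -0.0198] [ 0.0123  0.0609 -0.0102]
   z -0.01 60 [-0.0163  0.0281 -0.0098] [ 0.0125  0.0611 -0.    ]
   z 0.0 47 [-0.0162  0.0273  0.0001] [0.0124 0.0607 0.0097]
   z 0.01 23 [-0.0139  0.0289  0.0101] [0.0121 0.0605 0.0195]
   z 0.02 20 [-0.0051  0.0288  0.0205] [0.0011 0.0327 0.0296]
```

View pics/w3.png

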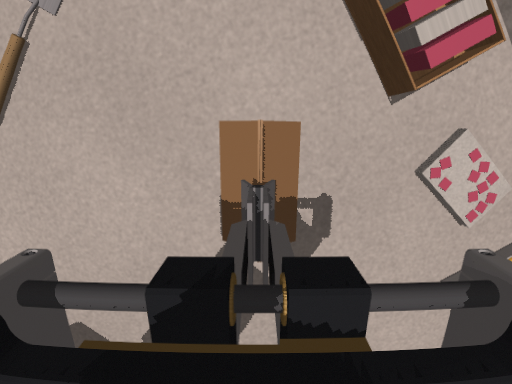

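The view shows the carton from (220,120) to (298,240) with the flange vertical at x≈262 px. The jaws at (243–276,185) straddle it, with the flange 1.5–2 mm towards tool +x.

Call:
jog_arm(
  targets=[
    [1.0,[0.17,0,0.1],0],
    [1.0,[0.17,1,0.1],0],
    [1.0,[0.17,2.5,0.1],0],
    [1.0,[0.17,4,0.1],0],
    [1.0,[0.17,5.3,0.1],0],
    [1.0,[0.17,6.4,0.1],0],
    [1.0,[0.17,7.2,0.1],0],
    [1.0,[0.17,7.7,0.1],0],
    [1.0,[0.17,7.7,0.1],0],
    [1.0,[0.17,7.7,0.1],0],
  ],
)

```text
time_s: 7.75
ee_pos: [0.574, 0.2518, 0.1639]
eef_rot: [-1.57, -0.0, -0.52]
force: [0.7, 0.3, 0.3]
grip_width: 0.0128
```

```bash
python3 - <<'E'
from h import *
T,s=tool(); print(s['time_s'],s['ee_pos'].round(4),s['grip_width'],s['force'].round(2))
a,P,C=shot('wrist'); b,_,_=shot('scene')
save('low.png',np.hstack([cv2.resize(a[90:290,170:350],(400,444)),cv2.resize(b[100:220,290:400],(400,444))]))
E
```

```text
7.75 [0.574  0.2518 0.1639] 0.012827102714469438 [0.67 0.26 0.33]
```

View pics/low.png

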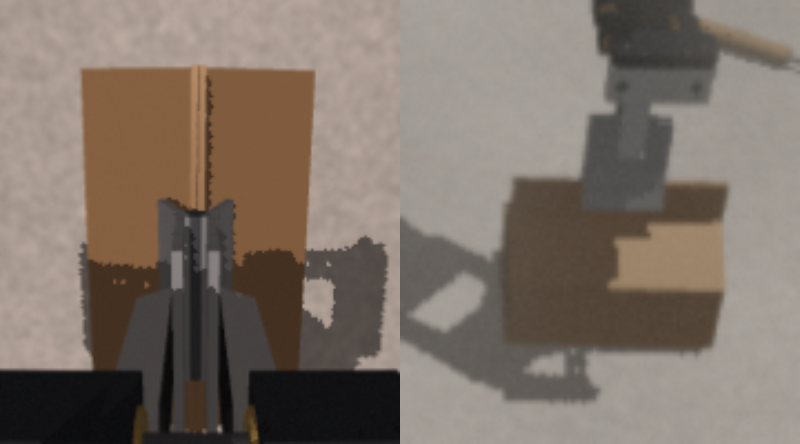

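The flange at (198,140) in the left crop runs into the gap between the jaws at (160–235,205). No contact force, carton undisturbed. Lower 2 mm and release.

Call:
jog_arm(
  targets=[
    [1.0,[0,0.1,0],0],
    [1.0,[0,0.2,0],0],
    [1.0,[0,0.2,0],0],
    [1.8,[0,0.2,0],0],
    [2.4,[0,0.2,0],0],
    [3.0,[0,0.2,0],0],
    [3.6,[0,0.2,0],0],
    [4.4,[0,0.2,0],0],
    [5.5,[0,0.2,0],0],
    [6.5,[0,0.2,0],0],
  ],
)

```text
time_s: 8.85
ee_pos: [0.5739, 0.2517, 0.1615]
eef_rot: [-1.571, -0.0, -0.52]
force: [-1.1, -0.6, 0.3]
grip_width: 0.0566
```

Call:
jog_arm(
  targets=[
    [6.5,[0,0.2,0],0],
    [6.5,[0,0.2,0],0],
    [6.5,[0,-0.5,0],0],
    [6.5,[0,-2,0],0],
    [6.5,[0,-5,0],0],
    [6.5,[0,-9,0],0],
    [6.5,[0,-12,-2],0],
    [6.5,[0,-13,-6],0],
    [6.5,[0,-13,-10],0],
    [6.5,[0,-13,-10],0],
  ],
)

```text
time_s: 9.85
ee_pos: [0.5229, 0.1623, 0.2939]
eef_rot: [-1.569, -0.002, -0.522]
force: [0.2, -0.4, 0.6]
grip_width: 0.0651
```

```bash
python3 - <<'E'
from h import *
T,s=tool(); print(s['time_s'],s['ee_pos'].round(4),s['grip_width'],s['force'].round(2))
f=np.radians(60.2); ax=np.array([np.sin(f),-np.cos(f)]); ay=np.array([np.cos(f),np.sin(f)])
ims=[]
for n in ('wrist','top','scene'):
    a,P,C=shot(n); ims.append(a)
    D=P[...,:2]-[.572,.252]; X=D@ax; Y=D@ay
    def rect(m,l):
        S=np.stack([X[m],Y[m]],-1)*1000
        if len(S)<10: print(n,l,len(S)); return
        c,sz,an=cv2.minAreaRect(S.astype(np.float32)); print(n,l,len(S),'c',np.round(c,1),np.round(sz,1),round(an,1),'z',P[m][:,2].min().round(4),P[m][:,2].max().round(4))
    near=(abs(X)<.05)&(abs(Y)<.1)
    rect(near&(P[...,2]>.13)&(P[...,2]<.18),'clip upper'); rect(near&(P[...,2]>.16)&(P[...,2]<.18),'clip top'); rect(near&(P[...,2]>.11)&(P[...,2]<.126)&((abs(Y)>.035)),'flange')
    rect((abs(X)<.07)&(abs(Y)<.1)&(P[...,2]>.058)&(P[...,2]<.085),'carton roof')
    Z=np.hypot(P[...,0]-.511,P[...,1]+.104)<.035; rect(Z&(P[...,2]>.075)&(P[...,2]<.1),'small')
save('end.png',np.hstack([cv2.resize(ims[0],(400,300)),cv2.resize(ims[2][90:220,280:410],(300,300))]))
E
```

```text
9.85 [0.5229 0.1623 0.2939] 0.06508375761154353 [ 0.17 -0.41  0.56]
wrist clip upper 2417 c [2.6 0.7] [59.9 42.7] 89.5 z 0.133 0.1756
wrist clip top 978 c [2.5 0.9] [59.7 42.7] 89.3 z 0.16 0.1756
wrist flange 291 c [2.4 0.3] [159.7   5. ] 89.8 z 0.1191 0.1225
wrist carton roof 5585 c [2.7 0. ] [161.  102.1] 89.4 z 0.059 0.085
wrist small 30 c [ 106.3 -337.2] [ 4.8 23.9] 4.2 z 0.0824 0.0899
top clip upper 251 c [ 0.9 -8.8] [41.5 42.9] 0.3 z 0.1302 0.1741
top clip top 42 c [  0.9 -16. ] [41.8 27.8] 1.4 z 0.1602 0.1741
top flange 54 c [  0.7 -58.2] [ 5.  44.6] 2.0 z 0.1102 0.1223
top carton roof 1838 c [ 0.8 -0.3] [161.5 100.1] 89.2 z 0.058 0.085
top small 100 c [ 123.8 -339.6] [25.6 42.2] 88.1 z 0.075 0.0912
scene clip upper 451 c [ 3.1 -1.1] [61.2 45.6] 88.7 z 0.1301 0.1755
scene clip top 214 c [ 3.3 -0.9] [59.8 45.4] 89.5 z 0.16 0.1755
scene flange 141 c [ 2.9 -0.9] [ 11.7 159.7] 0.0 z 0.11 0.123
scene carton roof 1067 c [12.4 -1.2] [164.6  92.4] 86.6 z 0.0582 0.085
scene small 93 c [ 125.2 -341.3] [25.2 46.4] 88.2 z 0.0751 0.0924
```

View pics/end.png

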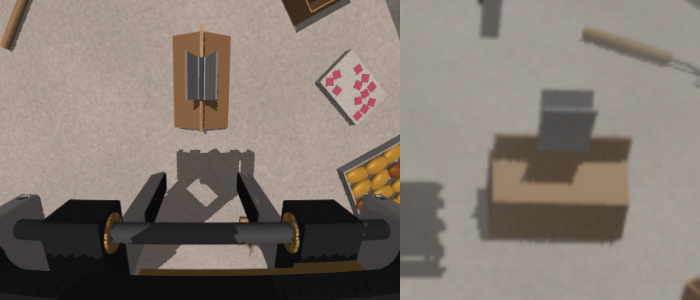

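The clip sits mid-flange: at (203,75) in the left crop it is square on the carton, and at (567,120) in the right crop it is upright.

```bash
python3 -c "
from h import *
ctrl.hand_in()"
```

```text
the job is handed in; nothing more can be done
```

The broad clip is closed on the middle of the carton's flange, and I handed the job in at about 10 s of the 43 s allowed. I squeezed the clip off its strip, carried it over the carton, lowered the open jaws and released them. The arm then backed well clear.

What the last camera checks showed:

| Check | Measured | Limit |
|---|---|---|
| Clip off the flange plane | under 1 mm | 10 mm |
| Clip off mid-length | about 1 mm | 20 mm |
| Out of square | about 1° (0.02 rad) | 0.2 rad |
| Jaw tips below the flange's top edge | about 17 mm | 10 mm or more |
| Carton moved | about 1 mm | 30 mm |

- **Clip upright:** it looks level in the pictures, but I did not measure its lean as a number.
- **Small clip:** the top camera gives its position within about 1 mm of the start.
- **Jaw force:** it can't be measured directly. The handles sprang back to about the same 42 mm width as on the parking strip, which is also 5 mm thick, so the spring is shut on the flange.
- **Disagreements:** the top view sees only part of the clip because the gripper hid the rest, so I did not use its mid-length reading. The wrist and scene views put the clip and flange about 2 mm to one side compared with the top view. Clip and flange shift together, so this is camera calibration and not a real offset. The scene view's roof reading is also off, because it sees only one side of the carton.

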